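Test two board pads and park the pen tester

TASK

Pick up the pen tester lying on the mat and touch its metal tip lightly on the round test pad beside the heatsink of the circuit board, then on the one beside the white connector. Then put the pen away: slide its shaft down the sloping tube of the stand until the front of the handle is up against the tube's mouth, and let go. Leave the multimeter and the two wire spools where they are.

Things in the scene. Friction and masses are not known exactly. Their poses are not given: they have to be found in the camera images.
- pen: Cordless pen tester lying on the mat (mat top z = 2 mm). Black handle 22 x 22 mm, 110 mm long; a steel shaft, 8 mm across, sticks out 75 mm from its front face, the last 17 mm tapering to a 4 mm round tip. Origin: centre of the handle, on the pen's axis. x runs along the pen from tail to tip: handle x = -55 to +55 mm, tip at x = +130 mm. z is up at the start. 70 g, balance near the origin.
- pen_tip (a point): The very end of the pen's metal tip, on the pen's axis, 130 mm from the centre of the handle.
- board: Circuit board fixed on a grey carrier 110 x 170 mm (its x, y), top face 12 mm above its underside; origin: centre of the underside. Two round brass test pads, 18 mm across, at x = -18, y = +55 and -55 mm. Beside them, towards +x: finned aluminium heatsink 30 x 36 mm, 22 mm above the board, at (28, 55); white connector 14 x 44, 12 mm high, at (36, -53). The -x half has only flat parts.
- pad_heatsink (a point): Centre of the test pad beside the heatsink, on the board's top face.
- pad_connector (a point): Centre of the test pad beside the white connector, on the board's top face.
- stand: Fixed dark steel stand, base plate 110 x 75 x 12 mm, origin at the centre of its underside (on the mat). A short post carries the sloping tube.
- tube: Steel tube on the stand, 60 mm long, 26 mm outer, 16 mm inner diameter, open at both ends. Origin: centre of its upper mouth, 75 mm above the mat. x runs along the bore, from the mouth inwards, down at 30 degrees (0.52 rad) from level; the pen goes in along +x. The bore spans x = 0 to 60 mm. With the pen home, its x axis lies along the tube's and its tip is at x = 75 mm here.
- multimeter: Bystander: orange multimeter 170 x 85 x 38 mm lying on the mat, origin at the centre of its underside.
- spool_a: Bystander: wire spool standing upright on the mat, 60 mm across, 54 mm high, silver wire; origin at the centre of its underside.
- spool_b: Bystander: wire spool standing upright on the mat, 60 mm across, 54 mm high, copper wire; origin at the centre of its underside.
There are look-alikes about, which are no part of the job. Of the things that look like the stand, the middle-sized one is meant.

How it is judged:
By the outcome, as a careful person would: the job done as asked, in the order asked, and still so for the second after the job is handed in, with the robot touching nothing.
It also fails if it takes over 66 s, if anything falls off the work surface, if the arm or the gripper's body presses on something with over 40 N, if the wrist force passes 120 N, or if a joint passes its speed limit or range.

ROBOT

A 7-joint arm with a two-finger parallel gripper is mounted at the origin on the work surface. World frame = base frame: x ahead of the robot, y to its left, z up, the work surface at z = 0. Lengths are in m, angles in rad, forces in N, time in s.
With the tool pointing down it reaches from about 0.4 to 0.9 m from the base axis. Payload 5.5 kg.
Tool frame: the origin (TCP) lies between the finger pads; the fingertips stand 17 mm ahead of it and the grasp point (between the pads) lies 2 mm behind it (ctrl.finger_overhang is the distance from the TCP to the fingertips, in m); z points along the fingers, y is the line along which they close (so a half turn about z gives the same grasp; the last joint's range is limited). The gripper opens to 85 mm and grips with 20 to 120 N. Pads are 22 mm wide; open, the fingers measure 114 mm over their backs; the gripper's body (76 mm by 85 mm) begins 54 mm behind the grasp point. The pads swing forward as they close: fully open they stand 13 mm farther back than shut.
Start: joints at [1.527, 0.501, -0.427, 1.55, 0.221, 1.138, -0.21], TCP at [0.196, -0.62, 0.248] pointing down, gripper open.
Joint ranges: [-2.88, 2.88], [-0.31, 2.03], [-1.54, 1.56], [0.2, 2.42], [-1.41, 4.55], [0.19, 2.02], [-2.57, 2.57]. Speed limits (rad/s): [2.57, 2.57, 3.14, 3.14, 3.14, 3.14, 3.14].

INTERFACE

Orientations are given as a unit quaternion [w, x, y, z].
In Python, from rig import ctrl, snapshot, job gives the robot as it stands.
- The arm moves only by the tool apply_moves, never from a script. Its argument "increments" is a list of rows, each a list of 3 entries, a list of its own where there are three numbers: the finger opening in m, from 0 to 0.0854, then the shift along the tool's x, y, z in m, then the turn, a rotation vector about the tool's x, y, z in rad. In form: [[fingers, [x, y, z], [ax, ay, az]], ...]. A call has exactly 8 rows; each row is the pose to reach, as a shift and turn from the pose commanded when the call began, along the tool's axes at that moment; what a row does not reach only later rows make up. A row lasts 1/8 s, in which the tool goes at most 62.5 mm and 10.7 degrees, less where a joint would pass 70% of its speed; a pose out of reach is approached as far as the arm can. A call with a gripper value outside its range is refused whole. The fingers move at their own pace and stop on an object; "force" is the grip in N (left out, the last holds). Time passes only in rows, so rows that repeat a pose let the fingers close, or fill a call up. It gives the time, the measured TCP pose, the force, the opening and the grip force at its end, in the units of the state.
- ctrl.get_state(): the state, without advancing time (a new reading comes with each control period).
- snapshot(name): name is "scene" or "top" or "wrist"; returns a dict with "frame" (420x560x3 uint8, blue, green, red), "intrinsics" (3x3 intrinsics, pixels), "dist" ([k1, k2, p1, p2, k3] as OpenCV has them; the pictures are not rectified), "T" (4x4, takes a point from camera to world coordinates). Camera axes: x right, y down, z forward; pixel columns grow to the right and rows downward; lengths in m; the calibration is good to about 2 mm. A picture is of the moment at which its call begins. There is no depth.
- job.close_job(): hands the job in; it is judged then, once.
The state is a dict: "clock": time; "qpos": joint angles; "qd": joint speeds; "joint_torque": joint torques, N m; "tcp_pos": TCP position; "eef_rot": TCP orientation; "wrist_force": force on the tool from outside, world axes, zero at the start; "torque": the same for the moment, N m; "finger_gap": finger opening in m; "grip_force": force on a finger pad.
Only numpy, scipy, OpenCV 4.12 (cv2) and the standard library are available. Lean on these libraries where they do the work, as an engineer would, in place of code of your own. Each camera call takes 0.05 s, during which the arm holds its last target. There are 200 camera calls.

## Working session

There is one attempt and no reset: what is moved stays moved. The work goes in short steps, Python scripts to look and compute and a tool call to move; the robot and the scene stay as the last step left them, time stands still between calls to the robot, and variables do not carry over. Pictures are saved under pics/ and viewed, at most 10 in all, crops included, and the job is handed in when it is done.

Besides the shell and the picture viewer there is one more tool, called after "Emit:" as a command line: name --argument value ..., lists and objects as JSON in quotes. apply_moves: Moves the arm, as the interface text tells. Its arguments: {"type":"object","properties":{"increments":{"type":"array"},"force":{"type":"number"}},"required":["increments"]}

```bash
mkdir -p pics; ls; python3 - <<'E'
from rig import ctrl, snapshot, job
import cv2,pickle,numpy as np
np.set_printoptions(precision=4,suppress=True)
for n in ["scene","top","wrist"]:
    s=snapshot(n); pickle.dump(s,open(f"pics/{n}0.pkl","wb")); cv2.imwrite(f"pics/{n}0.png",s["frame"]); print(n,s["intrinsics"],s["dist"],s["T"])
print(ctrl.get_state())
a=cv2.imread("pics/scene0.png");b=cv2.imread("pics/top0.png")
E
```

```text
pics
scene [[468.0257   0.     281.8611]
 [  0.     468.0257 213.1499]
 [  0.       0.       1.    ]] [-0.0982  0.      0.      0.      0.    ] [[ 0.0184  0.8605 -0.5091  1.12  ]
 [ 0.9998 -0.0213  0.0002  0.0405]
 [-0.0107 -0.509  -0.8607  0.9378]
 [ 0.      0.      0.      1.    ]]
top [[427.4234   0.     279.9998]
 [  0.     427.4234 208.1654]
 [  0.       0.       1.    ]] [-0.0025  0.      0.      0.      0.    ] [[-0.0069 -0.988   0.1541  0.4356]
 [-0.9999  0.0055 -0.0093  0.0121]
 [ 0.0083 -0.1542 -0.988   1.1434]
 [ 0.      0.      0.      1.    ]]
wrist [[326.989    0.     278.8796]
 [  0.     326.989  203.3627]
 [  0.       0.       1.    ]] [-0.0769  0.      0.      0.      0.    ] [[ 0.3022 -0.9142 -0.27    0.2644]
 [-0.9532 -0.2904 -0.0835 -0.5983]
 [-0.0021  0.2826 -0.9592  0.3744]
 [ 0.      0.      0.      1.    ]]
{'clock': 0.15, 'qpos': array([ 1.5272,  0.5017, -0.4268,  1.5512,  0.2208,  1.1383, -0.2103]), 'qd': array([-0.0004, -0.0017, -0.0011, -0.0023, -0.0003, -0.0002,  0.0013]), 'joint_torque': array([ -0.0064, -57.0035,  -5.8252, -28.1287,   0.0107,   0.0079,
        -0.    ]), 'tcp_pos': array([ 0.1961, -0.6192,  0.2475]), 'eef_rot': array([-0.0008,  0.9883,  0.1528, -0.0001]), 'wrist_force': array([-0.5745, -0.3843, -0.2655]), 'torque': array([ 0.0333,  0.0231, -0.0107]), 'grip_force': 0.0, 'finger_gap': 0.0856684878617806}
```

View pics/scene0.png

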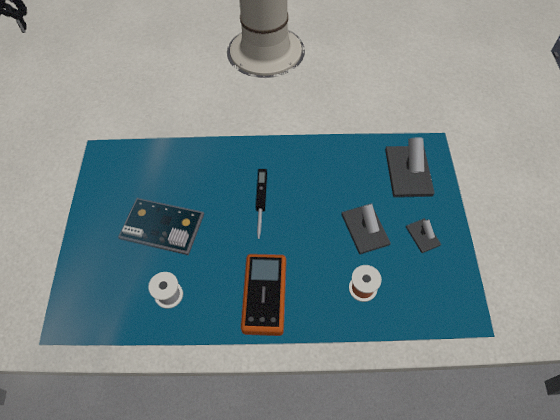

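View pics/top0.png

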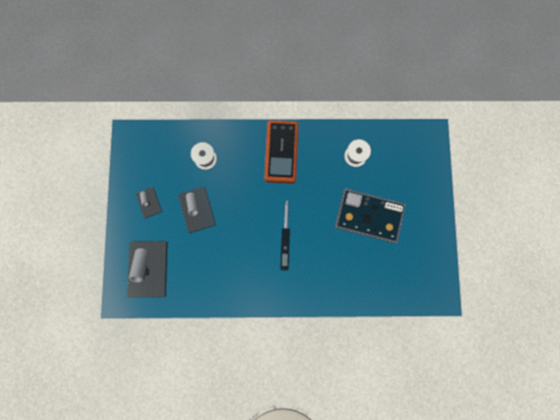

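The scene view has the pen at about (262,200) with its tip at (259,237), the board at (161,225) and the middle stand at (366,228). The top view has the pen at (285,240), the board at (370,215) and the stand at (197,209). I'll enlarge these.

```bash
cat > h.py <<'E'
import numpy as np,cv2,pickle
from scipy.spatial.transform import Rotation as R
np.set_printoptions(precision=4,suppress=True)
def load(n): return pickle.load(open(f"pics/{n}.pkl","rb"))
def ray(s,uv):
    p=cv2.undistortPoints(np.array([[uv]],float),s["intrinsics"],s["dist"])[0,0]
    d=s["T"][:3,:3]@np.array([*p,1]); return s["T"][:3,3],d/np.linalg.norm(d)
def atz(s,uv,z):
    o,d=ray(s,uv); return o+d*(z-o[2])/d[2]
def tri(*obs):
    A=np.zeros((3,3));b=np.zeros(3);L=[ray(s,uv) for s,uv in obs]
    for o,d in L:
        P=np.eye(3)-np.outer(d,d);A+=P;b+=P@o
    X=np.linalg.solve(A,b); return X,max(np.linalg.norm((np.eye(3)-np.outer(d,d))@(X-o)) for o,d in L)
def proj(s,X):
    T=np.linalg.inv(s["T"]);X=np.atleast_2d(X).astype(float)
    return cv2.projectPoints(X,cv2.Rodrigues(T[:3,:3])[0],T[:3,3],s["intrinsics"],s["dist"])[0][:,0]
def crop(s,u,v,w,h,k):
    c=cv2.resize(s["frame"][v:v+h,u:u+w],None,fx=k,fy=k,interpolation=cv2.INTER_CUBIC)
    for i in range(0,w,10):
        cv2.line(c,(i*k,0),(i*k,6),(0,255,255),1); cv2.putText(c,str(u+i),(i*k,16),0,.32,(0,255,255),1)
    for j in range(0,h,10):
        cv2.line(c,(0,j*k),(6,j*k),(0,255,255),1); cv2.putText(c,str(v+j),(8,j*k+4),0,.32,(0,255,255),1)
    return c
def pack(rows,name):
    im=[np.hstack([np.pad(c,((0,max(x.shape[0] for x in r)-c.shape[0]),(0,4),(0,0))) for c in r]) for r in rows]
    W=max(i.shape[1] for i in im); im=np.vstack([np.pad(i,((0,4),(0,W-i.shape[1]),(0,0))) for i in im]); print(im.shape)
    cv2.imwrite(f"pics/{name}.png",im)
E
python3 - <<'E'
from h import *
a=load("scene0");b=load("top0")
pack([[crop(a,115,194,92,62,4),crop(a,338,196,54,60,4),crop(a,245,164,35,80,4)],[crop(b,330,184,80,62,4),crop(b,174,184,46,52,5),crop(b,268,194,35,80,4)]],"c1")
E
```

```text
(648, 736, 3)
```

View pics/c1.png

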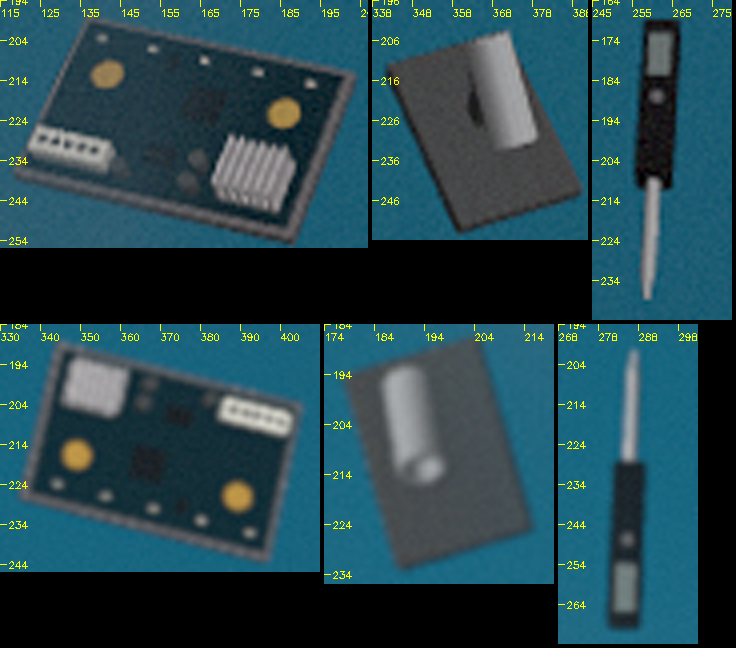

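```bash
python3 - <<'E'
from h import *
a=load("scene0");b=load("top0")
D=dict(padH=((186,222.25),(349.25,216.75)),padC=((142,212.5),(389.25,227.25)),tip=((258.75,238.5),(287,200.5)),front=((260.3,210),(285.75,228.5)),tail=((262.5,169.5),(284.25,270)),mouth=((368,205.5),(193.4,212.4)),low=((374.5,231),(189.6,194.5)))
for k,(u,v) in D.items(): print(k,*tri((a,u),(b,v)))
print("tip z13",atz(a,D["tip"][0],.013),atz(b,D["tip"][1],.013))
print("tail",atz(a,D["tail"][0],.024),atz(b,D["tail"][1],.024))
# stand base plate corners top
for uv in [(341.7,212.5),(390.5,243.5),(360,253.5)]: print("s",atz(a,uv,.012))
for uv in [(204.5,187),(178.5,194),(190,232.5),(215.5,224.5)]: print("t",atz(b,uv,.012))
E
```

```text
padH [ 0.5883 -0.1824  0.007 ] 0.00211922088686207
padC [ 0.5593 -0.289   0.0067] 0.001953223873778291
tip [ 0.6337 -0.015   0.0061] 0.002640797018386133
front [ 0.558  -0.0115  0.0042] 0.0021390470616955014
tail [ 0.448  -0.0064  0.0123] 0.0021766976333263163
mouth [0.5934 0.2246 0.0718] 0.0034355192555789384
low [0.6438 0.2384 0.0484] 0.001657571114205285
tip z13 [ 0.6373 -0.012   0.013 ] [ 0.6327 -0.0175  0.013 ]
tail [ 0.4564 -0.0037  0.024 ] [ 0.4479 -0.0084  0.024 ]
s [0.574  0.1783 0.012 ]
s [0.6566 0.2803 0.012 ]
s [0.6792 0.2098 0.012 ]
t [0.671  0.2046 0.012 ]
t [0.6522 0.274  0.012 ]
t [0.5481 0.2405 0.012 ]
t [0.5691 0.1733 0.012 ]
```

Emit:
apply_moves --increments '[[0.085, [0.03, -0.03, 0], [0, 0, 0.03]], [0.085, [0.07, -0.07, 0], [0, 0, 0.08]], [0.085, [0.11, -0.113, 0], [0, 0, 0.12]], [0.085, [0.15, -0.154, 0.0], [0, 0, 0.16]], [0.085, [0.19, -0.195, 0], [0, 0, 0.2]], [0.085, [0.23, -0.236, 0], [0, 0, 0.24]], [0.085, [0.27, -0.277, 0], [0, 0, 0.28]], [0.085, [0.31, -0.318, 0], [0, 0, 0.32]]]' --force 40

```text
clock: 1.15
tcp_pos: [0.3963, -0.2212, 0.2484]
eef_rot: [0.0, 1.0, -0.007, 0.0]
wrist_force: [1.6, -0.7, -0.2]
finger_gap: 0.0847
grip_force: 0.0
```

```bash
python3 - <<'E'
from h import *
from rig import ctrl
s=ctrl.get_state(); print(s,ctrl.finger_overhang)
w,x,y,z=s["eef_rot"];M=R.from_quat([x,y,z,w]).as_matrix()
print(M, M.T@(np.array([.503,-.009,.2])-s["tcp_pos"]))
E
```

```text
{'clock': 1.15, 'qpos': array([ 1.0358,  0.1586, -0.637 ,  2.0163,  0.1124,  0.9999, -1.2416]), 'qd': array([-0.6807, -0.0585, -0.3256,  0.085 ,  0.0104, -0.0162, -1.3251]), 'joint_torque': array([  3.8499, -31.9495,  -1.5327, -25.4449,  -0.0259,   0.332 ,
         1.8144]), 'tcp_pos': array([ 0.3963, -0.2212,  0.2484]), 'eef_rot': array([ 0.0003,  1.    , -0.0073,  0.0001]), 'wrist_force': array([ 1.5693, -0.6511, -0.2038]), 'torque': array([-0.0686, -0.0476, -0.0175]), 'grip_force': 0.0, 'finger_gap': 0.08469217046520715} 0.017
[[ 0.9999 -0.0147  0.0002]
 [-0.0147 -0.9999 -0.0005]
 [ 0.0002  0.0005 -1.    ]] [ 0.1036 -0.2137  0.0483]
```

Emit:
apply_moves --increments '[[0.085, [0.02, -0.04, 0.01], [0, 0, 0.01]], [0.085, [0.04, -0.08, 0.02], [0, 0, 0.02]], [0.085, [0.06, -0.12, 0.03], [0, 0, 0.03]], [0.085, [0.08, -0.16, 0.035], [0, 0, 0.03]], [0.085, [0.09, -0.19, 0.04], [0, 0, 0.03]], [0.085, [0.1, -0.21, 0.045], [0, 0, 0.03]], [0.085, [0.1, -0.21, 0.045], [0, 0, 0.03]], [0.085, [0.1, -0.21, 0.045], [0, 0, 0.03]]]'

```text
clock: 2.15
tcp_pos: [0.4982, -0.015, 0.2032]
eef_rot: [0.0, 1.0, -0.022, -0.0]
wrist_force: [-0.1, -0.9, -0.4]
finger_gap: 0.0849
grip_force: 0.0
```

```bash
python3 - <<'E'
from h import *
from rig import ctrl,snapshot
s=snapshot("wrist");pickle.dump(s,open("pics/w1.pkl","wb"));cv2.imwrite("pics/w1.png",s["frame"])
st=ctrl.get_state();print(st["clock"],st["tcp_pos"],st["eef_rot"],st["qpos"],s["T"])
print("tip,front,tail pred",proj(s,[[.6345,-.0155,.013],[.560,-.0115,.013],[.45,-.006,.024]]))
E
```

```text
2.2 [ 0.4981 -0.0154  0.2032] [ 0.0004  0.9998 -0.0223 -0.0003] [ 0.5964  0.3362 -0.7326  1.9614  0.2764  0.9451 -1.8878] [[-0.0435 -0.958  -0.2833  0.5698]
 [-0.9991  0.0417  0.0125 -0.0189]
 [-0.0001  0.2836 -0.9589  0.3301]
 [ 0.      0.      0.      1.    ]]
tip,front,tail pred [[271.9953  33.4402]
 [271.5628 118.3017]
 [271.2848 231.7486]]
```

View pics/w1.png

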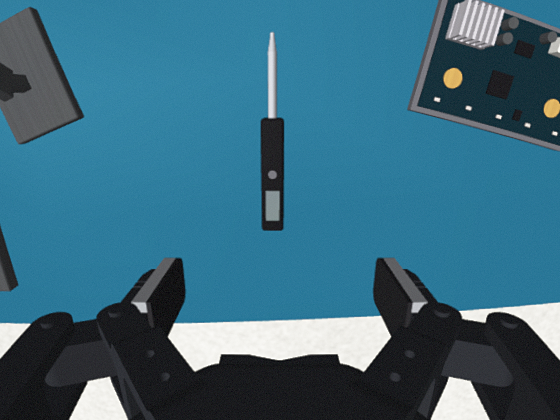

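The wrist view shows the pen tip at (271.5,33), the handle front at (272,118), the tail at (272.5,230) and the heatsink pad at (453,78). My predictions match to about 2 px.

```bash
python3 - <<'E'
from h import *
a=load("scene0");b=load("top0");w=load("w1")
D=dict(tip=((258.75,238.5),(287,200.5),(271.5,33)),front=((260.3,210),(285.75,228.5),(272,119)),tail=((262.5,169.5),(284.25,270),(272.5,230)),padH=((186,222.25),(349.25,216.75),(453,78)),padC=((142,212.5),(389.25,227.25),(552,108)))
for k,(u,v,x) in D.items():
    z=dict(tip=.013,front=.024,tail=.024).get(k,.014)
    print(k,*tri((a,u),(w,x)),tri((b,v),(w,x)),"all",*tri((a,u),(b,v),(w,x)),"w@z",atz(w,x,z))
from rig import ctrl
s=ctrl.get_state();q=s["eef_rot"];M=R.from_quat(np.r_[q[1:],q[0]]).as_matrix();t,f,l=[atz(w,D[k][2],z)for k,z in(("tip",.013),("front",.024),("tail",.024))]
c=(f+l)/2;c[2]=.022;print(c,np.arctan2(*(t-l)[1::-1]),"tool x yaw",np.arctan2(M[1,0],M[0,0]),M.T@(c-s["tcp_pos"]))
E
```

```text
tip [ 0.6355 -0.0136  0.0094] 0.0014113836848327192 (array([ 0.6211, -0.0158,  0.0798]), np.float64(9.36774638058139e-05)) all [ 0.6347 -0.015   0.008 ] 0.0028825217077610983 w@z [ 0.6349 -0.0151  0.013 ]
front [ 0.5589 -0.0105  0.0055] 0.0012048833392027066 (array([ 0.5587, -0.0127,  0.0022]), np.float64(0.0010883314948298823)) all [ 0.5585 -0.0116  0.0046] 0.0022152159763376912 w@z [ 0.5597 -0.0121  0.024 ]
tail [ 0.4455 -0.0056  0.0084] 0.0011974344573071605 (array([ 0.4481, -0.0077,  0.0147]), np.float64(0.000797551110272508)) all [ 0.4478 -0.0066  0.0124] 0.0023360589742433403 w@z [ 0.4518 -0.0073  0.024 ]
padH [ 0.592  -0.18    0.0155] 0.001929156635755102 (array([ 0.5899, -0.1844,  0.01  ]), np.float64(0.001835771140561755)) all [ 0.5899 -0.1823  0.0112] 0.0030562106925395697 w@z [ 0.5914 -0.1828  0.014 ]
padC [ 0.5642 -0.2847  0.0174] 0.0018287724947770733 (array([ 0.561 , -0.2899,  0.0127]), np.float64(0.002152141432935479)) all [ 0.5613 -0.2882  0.0124] 0.0032050005882693017 w@z [ 0.5631 -0.2896  0.014 ]
[ 0.5058 -0.0097  0.022 ] -0.042394864503031725 tool x yaw -0.04458068939147658 [ 0.0074 -0.0062  0.1812]
```

Emit:
apply_moves --increments '[[0.085, [0.004, -0.003, 0.04], [0, 0, 0]], [0.085, [0.007, -0.006, 0.09], [0, 0, 0]], [0.085, [0.007, -0.006, 0.13], [0, 0, 0]], [0.085, [0.007, -0.006, 0.155], [0, 0, 0]], [0.085, [0.007, -0.006, 0.17], [0, 0, 0]], [0.085, [0.007, -0.006, 0.178], [0, 0, 0]], [0.085, [0.007, -0.006, 0.182], [0, 0, 0]], [0.085, [0.007, -0.006, 0.182], [0, 0, 0]]]'

```text
clock: 3.2
tcp_pos: [0.5063, -0.0086, 0.0218]
eef_rot: [0.0, 1.0, -0.022, 0.0]
wrist_force: [-0.6, 0.4, 0.6]
finger_gap: 0.0851
grip_force: 0.0
```

Emit:
apply_moves --increments '[[0.05, [0, 0, 0], [0, 0, 0]], [0.03, [0, 0, 0], [0, 0, 0]], [0.015, [0, 0, 0], [0, 0, 0]], [0.01, [0, 0, 0], [0, 0, 0]], [0.01, [0, 0, 0], [0, 0, 0]], [0.01, [0, 0, 0], [0, 0, 0]], [0.01, [0, 0, 0], [0, 0, 0]], [0.01, [0, 0, 0], [0, 0, 0]]]' --force 60

```text
clock: 4.2
tcp_pos: [0.5062, -0.0084, 0.0217]
eef_rot: [0.0, 1.0, -0.022, 0.0]
wrist_force: [-0.2, 0.4, 5.4]
finger_gap: 0.0207
grip_force: 60.0
```

Emit:
apply_moves --increments '[[0.01, [0, 0, -0.01], [0, 0, 0]], [0.01, [0, 0, -0.03], [0, 0, 0]], [0.01, [0, 0, -0.07], [0, 0, 0]], [0.01, [0, 0, -0.11], [0, -0.08, 0]], [0.01, [0, 0, -0.13], [0, -0.2, 0]], [0.01, [0, 0, -0.13], [0, -0.34, 0]], [0.01, [0, 0, -0.13], [0, -0.46, 0]], [0.01, [0, 0, -0.13], [0, -0.52, 0]]]'

```text
clock: 5.2
tcp_pos: [0.5066, -0.0085, 0.1522]
eef_rot: [-0.006, 0.966, -0.021, -0.258]
wrist_force: [-1.1, -0.6, -0.2]
finger_gap: 0.0209
grip_force: 59.2
```

```bash
python3 - <<'E'
from h import *
from rig import ctrl,snapshot
for n in ["wrist","scene","top"]:
    s=snapshot(n);pickle.dump(s,open(f"pics/{n}2.pkl","wb"));
    if n=="wrist": w=s
st=ctrl.get_state();print(st["clock"],st["tcp_pos"],st["eef_rot"],st["qpos"],st["wrist_force"],st["finger_gap"])
q=st["eef_rot"];M=R.from_quat(np.r_[q[1:],q[0]]).as_matrix()
tip=st["tcp_pos"]+M@np.array([.1287,0,.0087]);print("tip pred",tip,proj(w,tip))
s=load("scene2");t=load("top2");p=proj(s,tip)[0].astype(int);r=proj(t,tip)[0].astype(int);print(proj(s,tip),proj(t,tip))
pack([[crop(w,170,0,200,140,4)],],"c2")
pack([[crop(s,p[0]-30,p[1]-40,60,60,6),crop(t,r[0]-30,r[1]-20,60,60,6)]],"c2b")
a=cv2.imread("pics/c2.png");b=cv2.imread("pics/c2b.png")
E
```

```text
5.35 [ 0.5061 -0.0082  0.1515] [-0.0062  0.9663 -0.0207 -0.2567] [ 0.4103  0.755  -0.6356  1.5761  0.3014  1.4636 -1.9244] [0.4539 0.6426 0.1446] 0.021034318998350145
tip pred [ 0.6134 -0.0128  0.0801] [[276.197  -51.6424]]
[[256.7953 214.0135]] [[285.8408 203.4442]]
(564, 804, 3)
(364, 728, 3)
```

View pics/c2.png

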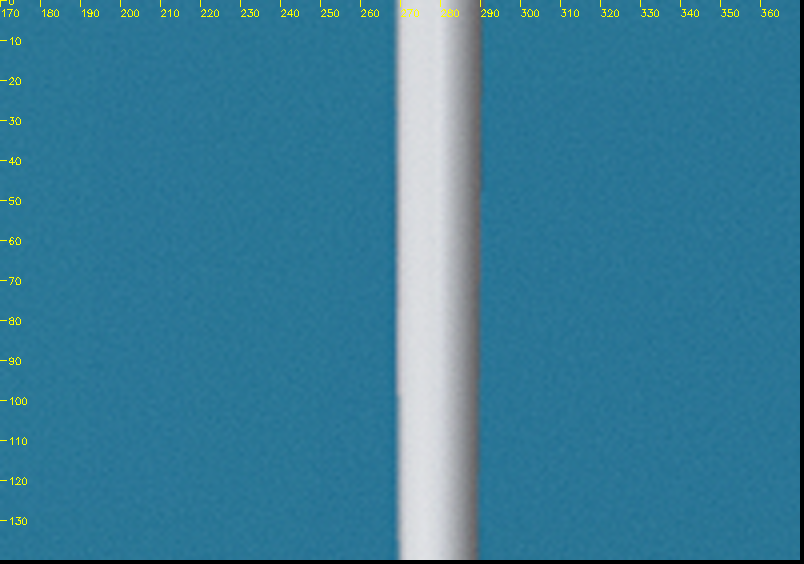

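```bash
cat >> h.py <<'E'
OFF=np.array([.1287,0,.0087])
def tool():
    from rig import ctrl
    s=ctrl.get_state();q=s["eef_rot"];M=R.from_quat(np.r_[q[1:],q[0]]).as_matrix();return s,M,s["tcp_pos"]+M@OFF
E
python3 - <<'E'
from h import *
s,M,t=tool();print(t)
for g in ([.5905,-.1825,.08],[.5905,-.1825,.026]): print(M.T@(np.array(g)-t))
print("down 1mm",M.T@[0,0,-.001])
E
```

```text
[ 0.6134 -0.0128  0.0801]
[-0.0136  0.1706  0.0076]
[0.0132 0.1706 0.0545]
down 1mm [0.0005 0.     0.0009]
```

Emit:
apply_moves --increments '[[0.01, [-0.003, 0.03, 0.002], [0, 0, 0]], [0.01, [-0.007, 0.08, 0.004], [0, 0, 0]], [0.01, [-0.011, 0.13, 0.006], [0, 0, 0]], [0.01, [-0.0136, 0.16, 0.0076], [0, 0, 0]], [0.01, [-0.005, 0.1706, 0.023], [0, 0, 0]], [0.01, [0.006, 0.1706, 0.042], [0, 0, 0]], [0.01, [0.0132, 0.1706, 0.0545], [0, 0, 0]], [0.01, [0.0132, 0.1706, 0.0545], [0, 0, 0]]]'

```text
clock: 6.35
tcp_pos: [0.482, -0.1761, 0.0957]
eef_rot: [-0.006, 0.966, -0.019, -0.259]
wrist_force: [0.2, -0.2, -1.1]
finger_gap: 0.0204
grip_force: 59.2
```

```bash
python3 - <<'E'
from h import *
from rig import snapshot
s,M,t=tool();print(s["clock"],t,s["wrist_force"],M.T@(np.array([.5905,-.1825,.0145])-t))
a=snapshot("scene");b=snapshot("top")
p=proj(a,t)[0];r=proj(b,t)[0];print(p,r)
p=p.astype(int);r=r.astype(int)
pack([[crop(a,p[0]-25,p[1]-35,50,60,7),crop(b,r[0]-25,r[1]-25,50,60,7)]],"c3")
E
```

```text
6.35 [ 0.589  -0.1803  0.0239] [ 0.2465 -0.1694 -1.1416] [0.006  0.0022 0.0073]
[184.5502 218.8756] [348.7225 215.7066]
(424, 708, 3)
```

View pics/c3.png

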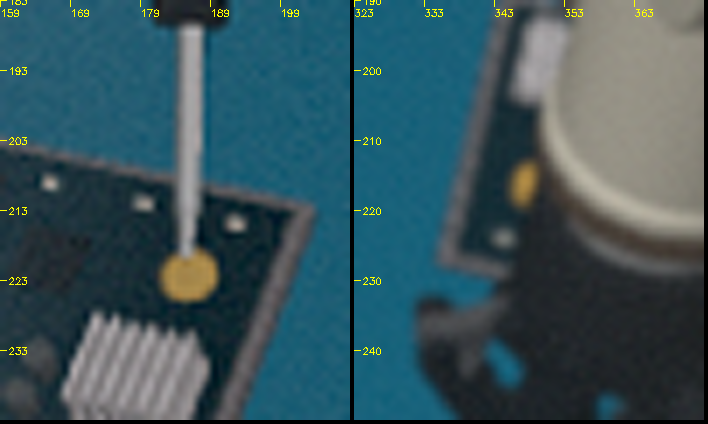

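Emit:
apply_moves --increments '[[0.01, [0.001, 0.001, 0], [0, 0, 0]], [0.01, [0.002, 0.002, 0.0005], [0, 0, 0]], [0.01, [0.003, 0.002, 0.0025], [0, 0, 0]], [0.01, [0.004, 0.002, 0.004], [0, 0, 0]], [0.01, [0.005, 0.002, 0.0055], [0, 0, 0]], [0.01, [0.0055, 0.002, 0.0064], [0, 0, 0]], [0.01, [0.0055, 0.002, 0.0064], [0, 0, 0]], [0.01, [0.0055, 0.002, 0.0064], [0, 0, 0]]]'

```text
clock: 7.45
tcp_pos: [0.4844, -0.1803, 0.0892]
eef_rot: [-0.006, 0.966, -0.021, -0.257]
wrist_force: [-0.6, -0.1, -0.7]
finger_gap: 0.0207
grip_force: 59.2
```

```bash
python3 - <<'E'
from h import *
s,M,t=tool();print(s["clock"],t,s["wrist_force"],s["torque"])
E
```

```text
7.45 [ 0.5917 -0.185   0.0177] [-0.6283 -0.0874 -0.7007] [-0.0718 -0.5747 -0.0165]
```

Emit:
apply_moves --increments '[[0.01, [0.0002, 0, 0.0004], [0, 0, 0]], [0.01, [0.0004, 0, 0.0007], [0, 0, 0]], [0.01, [0.0006, 0, 0.001], [0, 0, 0]], [0.01, [0.0007, 0, 0.0013], [0, 0, 0]], [0.01, [0.0009, 0, 0.0016], [0, 0, 0]], [0.01, [0.001, 0, 0.0018], [0, 0, 0]], [0.01, [0.001, 0, 0.0018], [0, 0, 0]], [0.01, [0.001, 0, 0.0018], [0, 0, 0]]]'

```text
clock: 8.45
tcp_pos: [0.4843, -0.1803, 0.0872]
eef_rot: [-0.006, 0.966, -0.021, -0.257]
wrist_force: [-0.3, 0.1, 0.0]
finger_gap: 0.0205
grip_force: 59.3
```

```bash
python3 - <<'E'
from h import *
s,M,t=tool();print(s["clock"],t,s["wrist_force"],s["torque"])
E
```

```text
8.45 [ 0.5916 -0.185   0.0157] [-0.2989  0.1253  0.0466] [-0.015  -0.5713  0.0244]
```

Emit:
apply_moves --increments '[[0.01, [0.0002, 0, 0.0004], [0, 0, 0]], [0.01, [0.0004, 0, 0.0007], [0, 0, 0]], [0.01, [0.0006, 0, 0.001], [0, 0, 0]], [0.01, [0.0007, 0, 0.0013], [0, 0, 0]], [0.01, [0.0009, 0, 0.0016], [0, 0, 0]], [0.01, [0.001, 0, 0.0018], [0, 0, 0]], [0.01, [0.001, 0, 0.0018], [0, 0, 0]], [0.01, [0.001, 0, 0.0018], [0, 0, 0]]]'

```text
clock: 9.45
tcp_pos: [0.4839, -0.1804, 0.0855]
eef_rot: [-0.005, 0.966, -0.021, -0.258]
wrist_force: [-3.6, 0.4, 6.3]
finger_gap: 0.0207
grip_force: 59.8
```

```bash
python3 - <<'E'
from h import *
s,M,t=tool();print(s["clock"],t,s["wrist_force"],s["torque"])
E
```

```text
9.45 [ 0.5911 -0.185   0.0139] [-3.5792  0.4021  6.263 ] [ 0.0347  0.2757 -0.0482]
```

```bash
python3 - <<'E'
from h import *
s,M,t=tool()
for g in (t+[0,0,.04],[.5622,-.2885,.055],[.5622,-.2885,.0175]): print(M.T@(np.array(g)-t))
E
```

```text
[-0.0199  0.     -0.0347]
[-0.0416  0.1046 -0.0235]
[-0.0229  0.1046  0.009 ]
```

Emit:
apply_moves --increments '[[0.01, [-0.008, 0, -0.014], [0, 0, 0]], [0.01, [-0.02, 0.003, -0.035], [0, 0, 0]], [0.01, [-0.032, 0.05, -0.03], [0, 0, 0]], [0.01, [-0.0416, 0.095, -0.0235], [0, 0, 0]], [0.01, [-0.0416, 0.1046, -0.0235], [0, 0, 0]], [0.01, [-0.032, 0.1046, -0.007], [0, 0, 0]], [0.01, [-0.025, 0.1046, 0.005], [0, 0, 0]], [0.01, [-0.0229, 0.1046, 0.009], [0, 0, 0]]]'

```text
clock: 10.45
tcp_pos: [0.4551, -0.2816, 0.087]
eef_rot: [-0.006, 0.966, -0.019, -0.258]
wrist_force: [-0.5, 0.1, 1.2]
finger_gap: 0.0211
grip_force: 59.4
```

Emit:
apply_moves --increments '[[0.01, [0, 0, 0], [0, 0, 0]], [0.01, [0, 0, 0], [0, 0, 0]], [0.01, [0, 0, 0], [0, 0, 0]], [0.01, [0, 0, 0], [0, 0, 0]], [0.01, [0, 0, 0], [0, 0, 0]], [0.01, [0, 0, 0], [0, 0, 0]], [0.01, [0, 0, 0], [0, 0, 0]], [0.01, [0, 0, 0], [0, 0, 0]]]'

```text
clock: 11.45
tcp_pos: [0.4555, -0.2838, 0.0886]
eef_rot: [-0.006, 0.966, -0.021, -0.257]
wrist_force: [-0.2, -0.1, -1.1]
finger_gap: 0.0204
grip_force: 59.3
```

```bash
python3 - <<'E'
from h import *
from rig import snapshot
s,M,t=tool();print(s["clock"],t,s["wrist_force"],s["torque"],s["qpos"])
a=snapshot("scene");p=proj(a,t)[0];print(p);p=p.astype(int)
pack([[crop(a,p[0]-30,p[1]-30,60,50,8)]],"c4")
E
```

```text
11.45 [ 0.5627 -0.2884  0.0171] [-0.1666 -0.0696 -1.1139] [ 0.0486 -0.611   0.0137] [ 0.7349  0.8275 -0.507   1.5584  0.4871  1.4025 -1.5615]
[139.9814 211.4749]
(404, 484, 3)
```

View pics/c4.png

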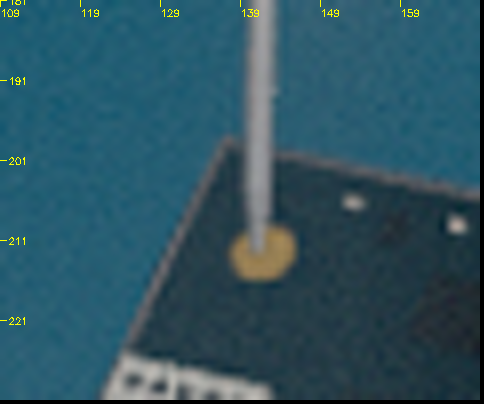

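The tip is at (141,212) against a pad centre of (142,212.5), so it is centred. Touching down.

Emit:
apply_moves --increments '[[0.01, [0.0003, 0, 0.0005], [0, 0, 0]], [0.01, [0.0006, 0, 0.001], [0, 0, 0]], [0.01, [0.0009, 0, 0.0015], [0, 0, 0]], [0.01, [0.0011, 0, 0.002], [0, 0, 0]], [0.01, [0.0014, 0, 0.0024], [0, 0, 0]], [0.01, [0.0016, 0, 0.0028], [0, 0, 0]], [0.01, [0.0016, 0, 0.0028], [0, 0, 0]], [0.01, [0.0016, 0, 0.0028], [0, 0, 0]]]'

```text
clock: 12.5
tcp_pos: [0.4551, -0.2838, 0.0858]
eef_rot: [-0.005, 0.966, -0.021, -0.257]
wrist_force: [-2.1, 0.9, 5.7]
finger_gap: 0.0208
grip_force: 59.7
```

```bash
python3 - <<'E'
from h import *
s,M,t=tool();print(s["clock"],t,s["wrist_force"],s["torque"])
for yaw in (.3,):
  c,sn=np.cos(yaw),np.sin(yaw);ax=np.array([.866*c,.866*sn,-.5])
  m=np.array([.5945,.2255,.077]); g=m-.04*ax; print(ax,g)
for g in (t+[0,0,.14],): print(M.T@(g-t))
E
```

```text
12.5 [ 0.5623 -0.2885  0.0142] [-2.1115  0.8527  5.6569] [ 0.128   0.2332 -0.0192]
[ 0.8273  0.2559 -0.5   ] [0.5614 0.2153 0.097 ]
[-0.0697  0.     -0.1214]
```

Emit:
apply_moves --increments '[[0.01, [-0.008, 0, -0.014], [0, 0, 0]], [0.01, [-0.03, 0, -0.05], [0, 0, 0]], [0.01, [-0.055, -0.01, -0.095], [0, 0, 0]], [0.01, [-0.07, -0.05, -0.121], [0, 0, 0]], [0.01, [-0.072, -0.09, -0.121], [0, 0, 0]], [0.01, [-0.073, -0.13, -0.12], [0, 0, 0]], [0.01, [-0.075, -0.17, -0.12], [0, 0, 0]], [0.01, [-0.077, -0.21, -0.12], [0, 0, 0]]]'

```text
clock: 13.5
tcp_pos: [0.4578, -0.0723, 0.2285]
eef_rot: [-0.005, 0.966, -0.021, -0.256]
wrist_force: [0.6, -0.4, -1.6]
finger_gap: 0.0207
grip_force: 59.3
```

Emit:
apply_moves --increments '[[0.01, [0.006, -0.03, -0.004], [0, 0.06, 0]], [0.01, [0.012, -0.06, -0.008], [0, 0.15, 0]], [0.01, [0.019, -0.09, -0.012], [0, 0.24, 0]], [0.01, [0.026, -0.12, -0.016], [0, 0.33, 0]], [0.01, [0.033, -0.15, -0.02], [0, 0.42, 0]], [0.01, [0.04, -0.175, -0.025], [0, 0.5, 0]], [0.01, [0.049, -0.195, -0.029], [0, 0.52, 0]], [0.01, [0.049, -0.195, -0.029], [0, 0.52, 0]]]'

```text
clock: 14.5
tcp_pos: [0.5228, 0.1208, 0.2297]
eef_rot: [-0.0, 1.0, -0.02, 0.001]
wrist_force: [0.6, -0.2, -0.1]
finger_gap: 0.0207
grip_force: 59.2
```

Emit:
apply_moves --increments '[[0.01, [0, 0, 0], [0, 0, 0]], [0.01, [0, 0, 0], [0, 0, 0]], [0.01, [0, 0, 0], [0, 0, 0]], [0.01, [0, 0, 0], [0, 0, 0]], [0.01, [0, 0, 0], [0, 0, 0]], [0.01, [0, 0, 0], [0, 0, 0]], [0.01, [0, 0, 0], [0, 0, 0]], [0.01, [0, 0, 0], [0, 0, 0]]]'

```text
clock: 15.5
tcp_pos: [0.5226, 0.1187, 0.2286]
eef_rot: [0.0, 1.0, -0.022, 0.0]
wrist_force: [-0.6, -0.2, -1.3]
finger_gap: 0.0209
grip_force: 59.2
```

```bash
python3 - <<'E'
from h import *
from rig import snapshot
s,M,t=tool();print(s["clock"],s["tcp_pos"],t,s["qpos"])
w=snapshot("wrist");pickle.dump(w,open("pics/w5.pkl","wb"))
print(proj(w,[[.5945,.2255,.077],[.644,.24,.047],t]))
E
```

```text
15.5 [0.5226 0.1187 0.2286] [0.6512 0.1132 0.2199] [ 0.3434  0.38   -0.7586  1.8502  0.3023  1.0299 -2.1515]
[[147.0564 114.2453]
 [137.0985  58.2539]
 [277.049  -49.9422]]
```

Emit:
apply_moves --increments '[[0.01, [-0.005, -0.03, 0], [0, 0, -0.07]], [0.01, [-0.01, -0.07, 0], [0, 0, -0.15]], [0.01, [-0.015, -0.11, 0], [0, 0, -0.24]], [0.01, [-0.025, -0.14, 0], [0, 0, -0.32]], [0.01, [-0.029, -0.15, 0], [0, 0, -0.345]], [0.01, [-0.029, -0.15, 0], [0, 0, -0.345]], [0.01, [-0.029, -0.15, 0], [0, 0, -0.345]], [0.01, [-0.029, -0.15, 0], [0, 0, -0.345]]]'

```text
clock: 16.55
tcp_pos: [0.5009, 0.2681, 0.2285]
eef_rot: [0.0, 0.989, 0.149, 0.0]
wrist_force: [-1.1, 0.9, -0.1]
finger_gap: 0.0207
grip_force: 59.2
```

```bash
python3 - <<'E'
from h import *
from rig import snapshot
s,M,t=tool();print(s["clock"],s["tcp_pos"],t,s["qpos"],np.arctan2(M[1,0],M[0,0]))
w=snapshot("wrist");pickle.dump(w,open("pics/w6.pkl","wb"))
p=proj(w,[[.5945,.2255,.077],[.644,.24,.047],t]).astype(int);print(p)
pack([[crop(load("w5"),75,20,130,150,3),crop(w,p[0,0]-65,max(0,p[0,1]-100),130,150,3)]],"c5")
E
```

```text
16.55 [0.5009 0.2681 0.2285] [0.6239 0.306  0.2198] [ 0.1099  0.4707 -0.8434  1.7711  0.3955  1.0789 -2.1428] 0.29887386949009664
[[361 101]
 [356  41]
 [277 -50]]
(454, 788, 3)
```

View pics/c5.png

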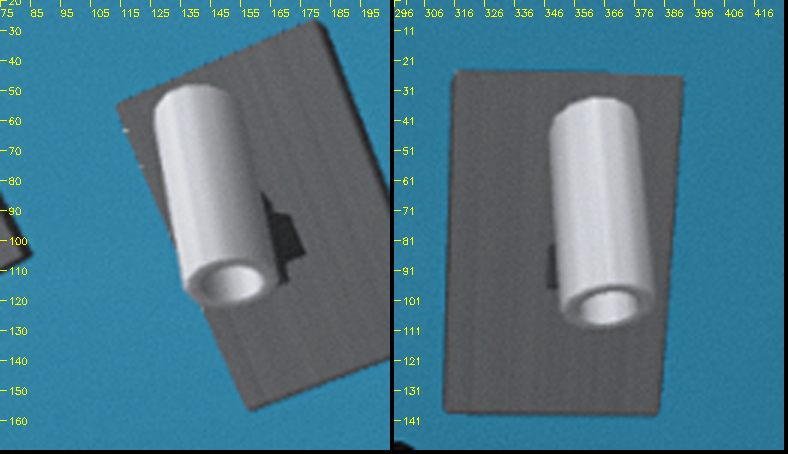

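The left crop has the mouth centre at (151.5,113.8) with the tube's far end near (141,57). The right crop has the mouth at (366.8,102.7) with the far end near (362.3,38). The plate corners are clear in both.

```bash
python3 - <<'E'
from h import *
w5=load("w5");w6=load("w6");a=load("scene0");b=load("top0")
m5,m6=(151.7,113.9),(366.9,102.8)
print("mouth",*tri((w5,m5),(w6,m6)),"@.077",atz(w5,m5,.077),atz(w6,m6,.077))
print("all4",*tri((w5,m5),(w6,m6),(a,(368,205.5)),(b,(193.4,212.4))))
print("far",*tri((w5,(141,57)),(w6,(362.3,38))))
C=[atz(w6,p,.014) for p in [(316.3,25),(392.3,26.7),(312,138.3),(384.7,139.3)]];print(C)
for i,j in((2,0),(3,1)): d=C[i]-C[j];print("long",np.linalg.norm(d),np.arctan2(-d[1],-d[0]))
for i,j in((0,1),(2,3)): d=C[i]-C[j];print("short",np.linalg.norm(d),np.arctan2(-d[0],d[1]))
D=[atz(w5,p,.014) for p in [(115,54.5),(157.7,156.7),(180,26.7)]];print(D);d=D[0]-D[1];print(np.linalg.norm(d),np.arctan2(d[1],d[0]))
# tube silhouette midline direction in plane: project model axis for candidate yaws
M0=atz(w6,m6,.077)
for yaw in(.24,.27,.3,.33):
    ax=np.array([.866*np.cos(yaw),.866*np.sin(yaw),-.5]);print(yaw,proj(w6,M0+.055*ax),proj(w5,atz(w5,m5,.077)+.055*ax))
E
```

```text
mouth [0.5946 0.2209 0.0786] 5.4830985445549715e-05 @.077 [0.5945 0.2215 0.077 ] [0.5948 0.2205 0.077 ]
all4 [0.5944 0.2225 0.0758] 0.004859596113305476
far [0.6463 0.2364 0.0478] 0.0016671587314739612
[array([0.6541, 0.2771, 0.014 ]), array([0.6758, 0.2065, 0.014 ]), array([0.5501, 0.2468, 0.014 ]), array([0.572 , 0.1741, 0.014 ])]
long 0.10829337795409365 0.2834334075651461
long 0.108751372991654 0.30230016278962146
short 0.07389305986348645 0.2981719951341189
short 0.07593948336872705 0.2919982210669677
[array([0.6546, 0.2756, 0.014 ]), array([0.5504, 0.2453, 0.014 ]), array([0.6753, 0.2072, 0.014 ])]
0.10848585906589178 0.2824072298615319
0.24 [[365.0978  47.431 ]] [[144.21    61.0072]]
0.27 [[363.4868  47.3213]] [[142.7575  61.5483]]
0.3 [[361.8706  47.2639]] [[141.3257  62.1369]]
0.33 [[360.2509  47.2589]] [[139.9159  62.7723]]
```

```bash
cat >> h.py <<'E'
MOUTH=np.array([.5943,.2221,.0775]);YAW=.295
AX=np.array([.866*np.cos(YAW),.866*np.sin(YAW),-.5])
E
python3 - <<'E'
from h import *
s,M,t=tool();print(t,AX)
M2=M@R.from_rotvec([0,-.524,0]).as_matrix();print("pen x",M2[:,0])
tcp=MOUTH-.03*AX-M2@OFF; print(tcp,M.T@(tcp-s["tcp_pos"]))
E
```

```text
[0.6238 0.3063 0.2199] [ 0.8286  0.2518 -0.5   ]
pen x [ 0.8275  0.2549 -0.5003]
[0.4671 0.183  0.1644] [-0.0574  0.0716  0.0642]
```

Emit:
apply_moves --increments '[[0.01, [-0.01, 0.015, 0], [0, -0.06, 0]], [0.01, [-0.025, 0.035, 0], [0, -0.16, 0]], [0.01, [-0.04, 0.055, 0], [0, -0.28, 0]], [0.01, [-0.0574, 0.0716, 0], [0, -0.4, 0]], [0.01, [-0.0574, 0.0716, 0.015], [0, -0.5, 0]], [0.01, [-0.0574, 0.0716, 0.035], [0, -0.524, 0]], [0.01, [-0.0574, 0.0716, 0.054], [0, -0.524, 0]], [0.01, [-0.0574, 0.0716, 0.0642], [0, -0.524, 0]]]'

```text
clock: 17.6
tcp_pos: [0.4663, 0.1839, 0.1633]
eef_rot: [0.039, 0.955, 0.145, -0.256]
wrist_force: [0.3, 0.2, -1.7]
finger_gap: 0.0203
grip_force: 59.2
```

Emit:
apply_moves --increments '[[0.01, [0, 0, 0], [0, 0, 0]], [0.01, [0, 0, 0], [0, 0, 0]], [0.01, [0, 0, 0], [0, 0, 0]], [0.01, [0, 0, 0], [0, 0, 0]], [0.01, [0, 0, 0], [0, 0, 0]], [0.01, [0, 0, 0], [0, 0, 0]], [0.01, [0, 0, 0], [0, 0, 0]], [0.01, [0, 0, 0], [0, 0, 0]]]'

```text
clock: 18.6
tcp_pos: [0.4666, 0.1844, 0.1644]
eef_rot: [0.039, 0.955, 0.145, -0.256]
wrist_force: [-0.0, -0.2, -1.0]
finger_gap: 0.0206
grip_force: 59.2
```

```bash
python3 - <<'E'
from h import *
from rig import snapshot
s,M,t=tool();print(s["clock"],s["tcp_pos"],t,M[:,0],s["qpos"],s["wrist_force"])
print("target err tool",M.T@(MOUTH-.03*AX-t))
a=snapshot("scene");b=snapshot("top");w=snapshot("wrist")
for n,x in(("s7",a),("t7",b),("w7",w)): pickle.dump(x,open(f"pics/{n}.pkl","wb"))
for x in (a,b,w): print(proj(x,[t,MOUTH]))
p=proj(a,MOUTH)[0].astype(int);r=proj(b,MOUTH)[0].astype(int)
pack([[crop(a,p[0]-25,p[1]-35,50,65,7),crop(b,r[0]-25,r[1]-30,50,60,7)]],"c7")
E
```

```text
18.6 [0.4666 0.1844 0.1644] [0.5688 0.2162 0.0924] [ 0.8266  0.2574 -0.5005] [ 0.1016  0.7728 -0.752   1.5776  0.3386  1.4978 -2.0108] [-0.0402 -0.2364 -1.0179]
target err tool [ 0.0001  0.0018 -0.0001]
[[362.6493 191.0593]
 [365.6796 204.6721]]
[[193.5556 220.9282]
 [192.5873 211.6243]]
[[ 277.4782  -52.94  ]
 [ 282.8984 -139.1089]]
(459, 708, 3)
```

View pics/c7.png

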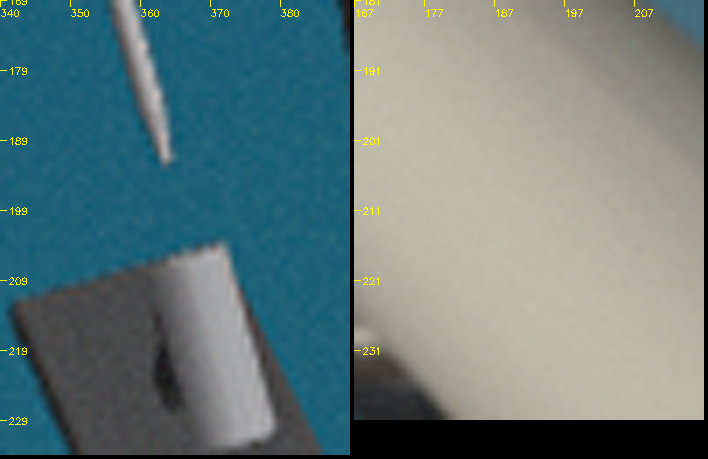

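In the scene crop the tip is at (363.7,192) and the mouth centre is near (367.2,205.5). The shaft line extends to (367.7,205.5), so it is aligned within about 1 mm.

Emit:
apply_moves --increments '[[0.01, [0.004, 0.0012, 0], [0, 0, 0]], [0.01, [0.012, 0.0012, 0], [0, 0, 0]], [0.01, [0.02, 0.0012, 0], [0, 0, 0]], [0.01, [0.027, 0.0012, 0], [0, 0, 0]], [0.01, [0.033, 0.0012, 0], [0, 0, 0]], [0.01, [0.039, 0.0012, 0], [0, 0, 0]], [0.01, [0.045, 0.0012, 0], [0, 0, 0]], [0.01, [0.045, 0.0012, 0], [0, 0, 0]]]'

```text
clock: 19.75
tcp_pos: [0.5044, 0.1949, 0.1416]
eef_rot: [0.039, 0.955, 0.145, -0.256]
wrist_force: [0.3, -0.5, -0.9]
finger_gap: 0.0205
grip_force: 59.2
```

```bash
python3 - <<'E'
from h import *
s,M,t=tool();print(s["clock"],t,M[:,0],s["wrist_force"],s["torque"],"from mouth in tool",M.T@(t-MOUTH))
E
```

```text
19.75 [0.6066 0.2267 0.0696] [ 0.8266  0.2572 -0.5005] [ 0.2721 -0.5246 -0.9418] [ 0.1679 -0.6008  0.0215] from mouth in tool [ 0.0153 -0.0007  0.0002]
```

Free entry, with no contact force. Continuing along the bore; about 60 mm remains, so I'll go 50 and then creep.

Emit:
apply_moves --increments '[[0.01, [0.006, 0, 0], [0, 0, 0]], [0.01, [0.014, 0, 0], [0, 0, 0]], [0.01, [0.022, 0, 0], [0, 0, 0]], [0.01, [0.03, 0, 0], [0, 0, 0]], [0.01, [0.038, 0, 0], [0, 0, 0]], [0.01, [0.046, 0, 0], [0, 0, 0]], [0.01, [0.052, 0, 0], [0, 0, 0]], [0.01, [0.052, 0, 0], [0, 0, 0]]]'

```text
clock: 20.75
tcp_pos: [0.5473, 0.2083, 0.1155]
eef_rot: [0.039, 0.955, 0.145, -0.256]
wrist_force: [-0.7, 0.2, -1.6]
finger_gap: 0.0208
grip_force: 59.2
```

```bash
python3 - <<'E'
from h import *
s,M,t=tool();print(s["clock"],t,M.T@s["wrist_force"],s["torque"],"from mouth in tool",M.T@(t-MOUTH))
E
```

```text
20.75 [0.6495 0.2401 0.0435] [ 0.2672 -0.4199  1.6538] [ 0.1681 -0.5581  0.0051] from mouth in tool [ 0.0673 -0.0008  0.0004]
```

Emit:
apply_moves --increments '[[0.01, [0.001, 0, 0], [0, 0, 0]], [0.01, [0.002, 0, 0], [0, 0, 0]], [0.01, [0.003, 0, 0], [0, 0, 0]], [0.01, [0.004, 0, 0], [0, 0, 0]], [0.01, [0.005, 0, 0], [0, 0, 0]], [0.01, [0.006, 0, 0], [0, 0, 0]], [0.01, [0.0065, 0, 0], [0, 0, 0]], [0.01, [0.0065, 0, 0], [0, 0, 0]]]'

```text
clock: 21.75
tcp_pos: [0.5525, 0.2099, 0.1126]
eef_rot: [0.039, 0.955, 0.145, -0.256]
wrist_force: [0.5, -0.2, -0.4]
finger_gap: 0.0207
grip_force: 59.2
```

```bash
python3 - <<'E'
from h import *
s,M,t=tool();print(s["clock"],t,M.T@s["wrist_force"],s["torque"],"from mouth in tool",M.T@(t-MOUTH))
E
```

```text
21.75 [0.6547 0.2417 0.0406] [0.5479 0.3161 0.1256] [ 0.1233 -0.5114  0.015 ] from mouth in tool [ 0.0734 -0.0007  0.0001]
```

Emit:
apply_moves --increments '[[0.01, [0.0005, 0, 0], [0, 0, 0]], [0.01, [0.001, 0, 0], [0, 0, 0]], [0.01, [0.0015, 0, 0], [0, 0, 0]], [0.01, [0.002, 0, 0], [0, 0, 0]], [0.01, [0.0023, 0, 0], [0, 0, 0]], [0.01, [0.0023, 0, 0], [0, 0, 0]], [0.01, [0.0023, 0, 0], [0, 0, 0]], [0.01, [0.0023, 0, 0], [0, 0, 0]]]'

```text
clock: 22.75
tcp_pos: [0.5526, 0.2099, 0.1125]
eef_rot: [0.04, 0.954, 0.146, -0.258]
wrist_force: [-7.4, -3.5, 6.3]
finger_gap: 0.0213
grip_force: 59.6
```

```bash
python3 - <<'E'
from h import *
s,M,t=tool();print(s["clock"],t,M.T@s["wrist_force"],s["torque"],"from mouth in tool",M.T@(t-MOUTH))
E
```

```text
22.75 [0.6545 0.2417 0.0401] [-10.1686   1.1564  -1.3999] [-0.6643  1.3408 -0.0059] from mouth in tool [ 0.0735 -0.0008  0.0004]
```

Axial contact is 10 N with the handle front at the mouth. I'll lower the shaft to near its resting place in the bore before releasing, so it doesn't drop.

Emit:
apply_moves --increments '[[0.01, [-0.002, 0, 0], [0, 0, 0]], [0.01, [-0.002, 0, 0.002], [0, 0.02, 0]], [0.01, [-0.002, 0, 0.004], [0, 0.04, 0]], [0.01, [-0.002, 0, 0.006], [0, 0.065, 0]], [0.01, [-0.002, 0, 0.0075], [0, 0.085, 0]], [0.01, [-0.002, 0, 0.008], [0, 0.09, 0]], [0.01, [-0.002, 0, 0.008], [0, 0.09, 0]], [0.01, [-0.002, 0, 0.008], [0, 0.09, 0]]]'

```text
clock: 23.75
tcp_pos: [0.5478, 0.2088, 0.1063]
eef_rot: [0.032, 0.965, 0.147, -0.214]
wrist_force: [-5.6, -2.4, 5.7]
finger_gap: 0.0208
grip_force: 59.7
```

```bash
python3 - <<'E'
from h import *
s,M,t=tool();print(s["clock"],t,M.T@s["wrist_force"],s["torque"],"from mouth in tool",M.T@(t-MOUTH))
E
```

```text
23.75 [0.6556 0.2425 0.0441] [-7.893   0.6109 -2.6362] [-0.4025  1.1293 -0.0153] from mouth in tool [ 0.0727 -0.0012  0.003 ]
```

Emit:
apply_moves --increments '[[0.0205, [0, 0, 0], [0, 0, 0]], [0.022, [0, 0, 0], [0, 0, 0]], [0.024, [0, 0, 0], [0, 0, 0]], [0.028, [0, 0, 0], [0, 0, 0]], [0.035, [0, 0, 0], [0, 0, 0]], [0.05, [0, 0, 0], [0, 0, 0]], [0.06, [0, 0, 0], [0, 0, 0]], [0.06, [0, 0, 0], [0, 0, 0]]]' --force 20

```text
clock: 24.75
tcp_pos: [0.549, 0.2088, 0.1055]
eef_rot: [0.032, 0.965, 0.147, -0.213]
wrist_force: [-0.2, -0.6, -0.5]
finger_gap: 0.0601
grip_force: 0.0
```

Emit:
apply_moves --increments '[[0.06, [0, 0, 0], [0, 0, 0]], [0.06, [0, 0, -0.01], [0, 0, 0]], [0.06, [0, 0, -0.03], [0, 0, 0]], [0.06, [0, 0, -0.05], [0, 0, 0]], [0.06, [0, 0, -0.08], [0, 0, 0]], [0.06, [0, 0, -0.12], [0, 0, 0]], [0.06, [0, 0, -0.15], [0, 0, 0]], [0.06, [0, 0, -0.15], [0, 0, 0]]]'

```text
clock: 25.75
tcp_pos: [0.6108, 0.2288, 0.2447]
eef_rot: [0.031, 0.966, 0.147, -0.21]
wrist_force: [0.5, -0.6, -0.2]
finger_gap: 0.0596
grip_force: 0.0
```

```bash
python3 - <<'E'
from h import *
from rig import snapshot
s,M,t=tool();print(s["clock"],s["tcp_pos"],M.T@s["wrist_force"],s["finger_gap"])
a=snapshot("scene");w=snapshot("wrist")
for n,x in(("s8",a),("w8",w)): pickle.dump(x,open(f"pics/{n}.pkl","wb"))
pack([[crop(a,335,150,60,90,6),cv2.resize(w["frame"],None,fx=.7,fy=.7)]],"c8")
E
```

```text
25.75 [0.6108 0.2288 0.2447] [0.3448 0.7007 0.0985] 0.05961985960909022
(544, 760, 3)
```

View pics/c8.png

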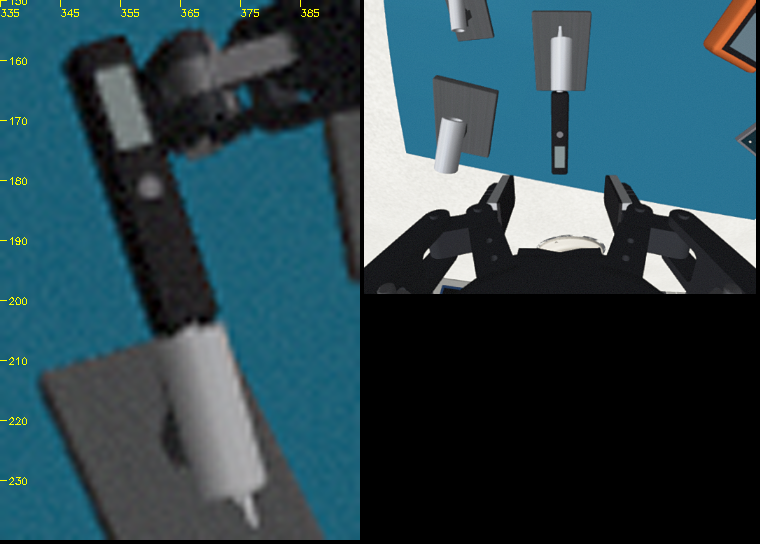

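The pen is home: the handle front is flush with the tube's mouth at (367,205), the tip shows out of the low end at (377,237), and the gripper is clear.

```bash
python3 -c "
from rig import job
print(job.close_job())"
```

```text
the job is handed in; nothing more can be done
None
```

The pen touched the heatsink pad and then the connector pad (about 6–7 N each), and it now sits in the middle-sized stand's tube with the handle front against the mouth; the gripper is clear and the job was handed in at about 26 s.

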